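# Seat a cap with the sprung slide and leave the slide latched

### The job

Two identical cap stations stand on the bench; one has a screw cap waiting in its lane. Push the black plate of that station's sprung slide all the way in, so that the slide seats the cap against the end of the lane, then let go so that the slide comes back by itself and latches on its stop pin in mid position. Do not touch the cap or the stop pins, do not work the other station, and leave the things standing around where they are.

Things in the scene. Friction and masses are not known exactly. Their poses are not given: they have to be found in the camera images.
- station: The station to work: the one with a cap in its lane. Fixed; aluminium base 165 x 84 mm (x -85 to +80 mm), 4 to 12 mm above the table. Origin on the table, in mid-width; +x = push direction (yaw varies); z up. Lane 32 mm wide, wall tops 24 mm, floor z = 12 mm, end block face at x = +64 mm (top 32 mm). Grey bridge (top 52 mm) at x = -42 to -18 mm carries the stop pin; highest point 86 mm.
- station_push (a point): Middle of the near, flat face of the black push plate on the slide: 44 mm wide (y), 10 mm thick (x), from 15 to 67 mm above the table, this point at 41 mm. Moves with the slide; at the start it lies at station x = -115 mm, 30 mm in front of the base plate's near edge; pushed in, it passes over the base plate, so push with the fingertips at least 20 mm above the table, along station +x.
- station_slide (a joint): Slide position, m: 0 = out (start), 0.054 = fully in, at its end stop, with the cap within 1 mm of the end block. A spring drives it out (5 N at 0, 9 N when in; pushing takes up to 14 N). Its tooth passes the stop pin at about 0.03 on the way in; let go after that, it comes back and latches on the pin at 0.030. Let go earlier, it goes back to 0.
- station_pin (a joint): Lift of the station's sprung stop pin in m: 0 = down (at the start and when it holds the slide), about 0.009 = on top of the slide's tooth. It works by itself.
- station_nest (a point): Where the cap's centre lies when the cap is seated in the nest, that is, touching the end block at the far end of the lane: station x = +49.5 mm, in mid-lane, 20.5 mm above the table.
- cap_center (a point): Centre (half-way up) of the screw cap standing in the station's lane: 29 mm diameter, 17 mm high, loose, a few mm ahead of the slide's nose at the start and about 35 to 50 mm short of the nest.
- spare: The second station, of the same make but with no cap in its lane; not to be worked. Base 165 x 84 mm (x -85 to +80 mm), 4 to 12 mm above the table, push plate face at x = -115 mm, highest point 74 mm. Origin on the table, in mid-width; +x points away from the robot (yaw varies).
- spare_slide (a joint): Position of the spare station's sprung slide in m, 0 = fully out; it starts and stays there.
- core: Cardboard label core standing on the table between the stations, 44 mm diameter, 48 mm high; origin at the centre of its underside. Bystander.
- stray_cap: Another screw cap, 29 mm diameter, 17 mm high, lying on the thin tool mat (3 mm) between the stations; origin at the centre of its underside. Bystander.
- masking: Roll of masking tape lying flat on the tool mat (3 mm thick) to the left, 100 mm diameter, 25 mm high; origin at the centre of its underside. Bystander.
- work_cap: The same cap in the lane; origin at the centre of its underside, z up.
- spare_knob (a point): Top of the spare station's stop pin knob (20 mm diameter), 74 mm above the table; not to be touched.
- station_knob (a point): Top of the worked station's stop pin knob (20 mm diameter), 74 mm above the table while the pin is down; at station x = -30 mm; not to be touched.

How it is judged (in metres and radians):
On the way:
1. the slide of the station with the cap is pushed fully in (within 3 mm of its end stop) (value of joint station_slide above 0.051 m), for 0.1 s.
At the end, for the whole second after the job is handed in: The worked slide rests latched at mid position (30 mm, +-4 mm), its stop pin down (under 3 mm); the cap stands flat and still at the end of its lane (centre within 4 mm of the nest point along the lane, 5 mm in all); the spare slide is out (under 4 mm) (value of joint station_slide between 0.026 and 0.034 m and value of joint station_pin below 0.003 m and velocity of joint station_slide between -0.005 and 0.005 m/s and x of cap_center in the frame of station_nest above -0.004 m and horizontal distance between cap_center and station_nest below 0.005 m and angle between cap_center's own z axis and vertical below 0.15 rad and z of cap_center in the frame of station below 0.0235 m and linear speed of work_cap below 0.01 m/s and value of joint spare_slide below 0.004 m); the robot touches nothing.
It fails at once if the robot touches the cap in the lane (contact force between any of the fingers, the arm and work_cap above 0.3 N).
It fails at once if the robot touches a stop pin (contact force between any of the fingers, the arm and station_pin above 0.3 N or contact force between any of the fingers, the arm and spare_pin above 0.3 N).
It fails at once if the cap is lifted out of the lane (more than 10 mm) (z of cap_center in the frame of station above 0.0305 m).
It fails at once if the spare station's slide is pushed (more than 5 mm) (value of joint spare_slide above 0.005 m).
It fails at once if the label core, the stray cap or the masking tape is moved more than 20 mm (distance of any of core, stray_cap, masking from where it was at the start of the episode above 0.02 m).
It also fails if it takes over 32 s, if anything falls off the work surface, if the arm or the gripper's body presses on something with over 40 N, if the wrist force passes 120 N, or if a joint passes its speed limit or range.

### The arm

A 6-joint arm with a two-finger parallel gripper is mounted at the origin on a cart in front of the work surface, level with it; the furniture and walls round the work are solid. World frame = base frame: x ahead of the robot, y to its left, z up, the work surface at z = 0. Lengths are in m, angles in degrees, forces in N, time in s.
With the tool pointing down it reaches from about 0.4 to 0.825 m from the base axis. Payload 7 kg.
Tool frame: the origin (TCP) lies midway between the tips of the shut fingers; the grasp point (between the pads) lies 19 mm behind it; z points along the fingers, y is the line along which they close (so a half turn about z gives the same grasp; the last joint's range is limited). The gripper opens to 88 mm and grips with 3 to 60 N. Pads are 19 mm wide; open, the fingers measure 130 mm over their backs; the gripper's body (78 mm by 193 mm) begins 47 mm behind the grasp point.
Start: joints at [92.768, 20.546, 0.682, 0, -70.136, -16.507], TCP at [0.16, 0.656, 0.227] pointing down, gripper open.
Joint ranges: [-176.03, 176.03], [-82.01, 121.73], [-58.28, 71.71], [-173.87, 95.51], [-174.79, -0.11], [-173.66, 173.66]. Speed limits (degrees/s): [136.94, 136.94, 172.46, 180, 180, 180].

### API

Orientations are given as [roll, pitch, yaw] about the fixed x, y, z axes, in that order (R = Rz(yaw) Ry(pitch) Rx(roll)).
In Python, from plant import r gives the robot as it stands. The module is installed in compiled form; this text tells all that it offers.
- The arm moves only by the tool play_rows, never from a script. Its argument "rows" is a list of rows, each an object with "slide": the shift along the tool's x, y, z as a fraction of full scale, a list of three; "delta_rot": the turn, a rotation vector about the tool's x, y, z as a fraction of full scale, a list of three; "fingers": the opening, from -1 (shut) to 1 (fully open). In form: [{"slide": [x, y, z], "delta_rot": [rx, ry, rz], "fingers": fingers}, ...]. A call has 1 to 8 rows; each row shifts and turns the commanded pose from where the row before left it, along the tool's axes as they then stand; what a row does not reach is not made up. Full scale, the value 1, is 0.15 m for a shift and 0.08 rad for a turn. A row lasts 1/8 s, in which the tool goes at most 62.5 mm and 10.7 degrees, less where a joint would pass 70% of its speed; a pose out of reach is approached as far as the arm can. A call with a number of a shift or a turn outside -1 to 1 is refused whole. A call with a gripper value outside its range is refused whole. The fingers move at their own pace and stop on an object; "squeeze" is the grip in N (left out, the last holds). Time passes only in rows, so rows that do not move let the fingers close. It gives the time, the measured TCP pose, the force, the opening and the grip force at its end, in the units of the state.
- r.get_state(): the state, without advancing time (a new reading comes with each control period).
- r.capture(name): name is "scene" or "top" or "wrist"; returns a dict with "image" (400x640x3 uint8, blue, green, red), "fx", "fy", "cx", "cy" (pixels), "R" (3x3) and "t" (3): a world point X has camera coordinates R X + t; the wrist camera has in their place "T_tool_cam" (4x4, takes a point from camera to tool coordinates, whose origin is the TCP and whose axes are the flange's). Camera axes: x right, y down, z forward; pixel columns grow to the right and rows downward; lengths in m; the calibration is good to about 2 mm. The wrist camera is an equidistant fisheye: a pixel r from the principal point sees the ray r / f radians off the axis. A picture is of the moment at which its call begins: read the wrist's pose just before it. There is no depth.
- r.close_job(): hands the job in; it is judged then, once.
The state is a dict: "time_s": time; "joints": joint angles; "qd": joint speeds; "joint_torque": joint torques, N m; "tcp_pos": TCP position; "eef_rot": TCP orientation; "contact_force": force on the tool from outside, world axes, zero at the start; "moment": the same for the moment, N m; "gripper_width": finger opening in m; "gripper_force": force on a finger pad.
Only numpy, scipy, OpenCV 4.12 (cv2) and the standard library are available. Lean on these libraries where they do the work, as an engineer would, in place of code of your own. Each camera call takes 0.05 s, during which the arm holds its last target. There are 200 camera calls.

## Working session

There is one attempt and no reset: what is moved stays moved. The work goes in short steps, Python scripts to look and compute and a tool call to move; the robot and the scene stay as the last step left them, time stands still between calls to the robot, and variables do not carry over. Pictures are saved under pics/ and viewed, at most 10 in all, crops included, and the job is handed in when it is done.

Besides the shell and the picture viewer there is one more tool, called after "Call:" in YAML: its name, and indented under it one key for each argument. play_rows: Moves the arm, as the interface text tells. Shift numbers are shares of 0.15 m and turn numbers shares of 0.08 rad, none past 1 either way. Its arguments: {"type":"object","properties":{"rows":{"type":"array"},"squeeze":{"type":"number"}},"required":["rows"]}

```bash
mkdir -p pics; python3 - <<'E'
from plant import r
import cv2,pickle
s=r.get_state();print(s['time_s'],s['tcp_pos'],s['eef_rot'],s['gripper_width'])
d={}
for n in ['scene','top']:
    c=r.capture(n);d[n]=c;cv2.imwrite(f'pics/{n}0.png',c['image']);print(n,c['fx'],c['cx'],c['cy'],c['R'],c['t'])
pickle.dump(d,open('c.pkl','wb'))
E
```

```text
0.0 [0.16024665 0.65519992 0.22562859] [ 1.79906204e+02 -9.24106516e-03 -1.37458717e+01] 0.08739484364599401
scene 504.1316461773336 319.77918380341157 200.58289281392913 [[ 0.87955078 -0.47541375  0.01929217]
 [-0.33772087 -0.65234301 -0.67852281]
 [ 0.33516418  0.59027991 -0.73432595]] [-0.4669453   0.30698181  1.05190918]
top 462.3874716640206 310.88947453303746 202.87074302432393 [[-0.00119732 -0.99999705  0.0021153 ]
 [-0.9981006   0.00106475 -0.06159586]
 [ 0.06159342 -0.00218503 -0.99809893]] [0.07931432 0.56116674 1.38224266]
```

View pics/top0.png

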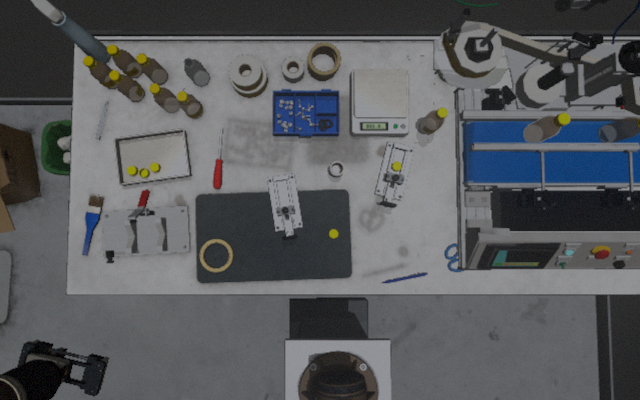

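View pics/scene0.png

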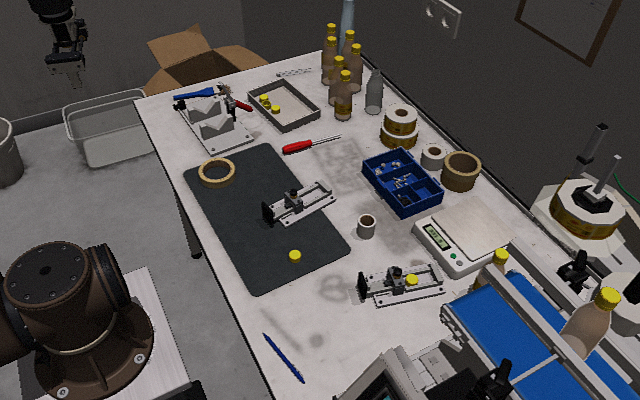

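The station with the cap is the right one (top ≈ (394,173), plate ≈ (385,205); scene plate ≈ (362,287)). The spare is at top (286,205). I'll zoom in on the worked one.

```bash
python3 - <<'E'
import cv2,pickle,numpy as np
d=pickle.load(open('c.pkl','rb'))
a=d['top']['image'][130:220,350:440];b=d['scene']['image'][250:320,340:450]
a=cv2.resize(a,None,fx=6,fy=6,interpolation=cv2.INTER_CUBIC)
cv2.imwrite('pics/ca.png',a)
E
```

```text
(no output)
```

View pics/ca.png

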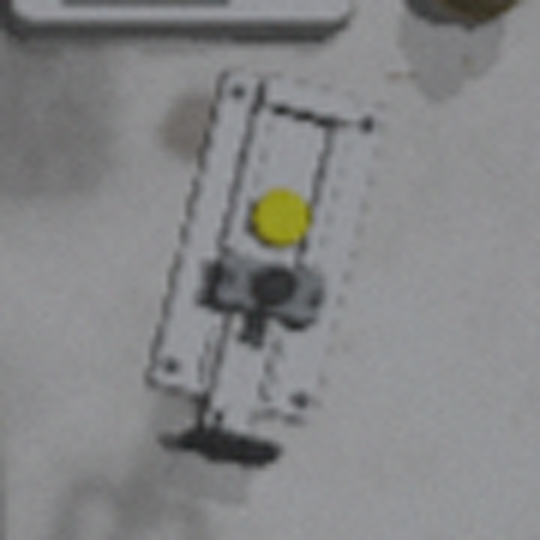

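```bash
cat >h.py <<'E'
import numpy as np
def px2w(c,u,v,z):
    ray=c['R'].T@np.array([(u-c['cx'])/c['fx'],(v-c['cy'])/c.get('fy',c['fx']),1]); o=-c['R'].T@c['t']
    return o+ray*(z-o[2])/ray[2]
E
python3 - <<'E'
import pickle,numpy as np
from h import *
c=pickle.load(open('c.pkl','rb'))['top']
f=lambda u,v,z:px2w(c,350+(u+.5)/6-.5,130+(v+.5)/6-.5,z)
S=[f(*p,.012) for p in [(238,92),(367,124),(171,367),(300,400)]]
C=[f(*p,.012) for p in [(222,72),(382,110),(150,380),(318,415)]]
for P in (S,C):
    fm=(P[0]+P[1])/2;nm=(P[2]+P[3])/2;d=fm-nm;yaw=np.arctan2(d[1],d[0]);m=(fm+nm)/2
    w=P[0]-P[1];w2=P[2]-P[3]
    u=np.array([np.cos(yaw),np.sin(yaw)])
    print(m,np.hypot(*d[:2]),np.degrees(yaw),np.degrees(np.arctan2(-w[0],w[1])),np.degrees(np.arctan2(-w2[0],w2[1])),np.hypot(*w[:2]))
    o=m[:2]+.0025*u;print('origin',o,'push',o-.115*u,'seated',o-.061*u)
print('plate top',f(222,452,.067),'cap',f(281,216,.029),'knob',f(274,284,.074))
for n,(u,v,z) in dict(core=(336,170,.048),stray=(334,234,.02),spplate=(291,236,.067)).items(): print(n,px2w(c,u,v,z))
E
```

```text
[ 0.66039094 -0.17644083  0.012     ] 0.14547462227120292 -14.260788509581548 -14.139227861412781 -14.483897062609033 0.0676897269961725
origin [ 0.6628139  -0.17705667] push [ 0.55135768 -0.14872805] seated [ 0.60369364 -0.16203019]
[ 0.66121173 -0.17594473  0.012     ] 0.1610698702103434 -13.110968488959141 -13.564178226155937 -11.88121607208547 0.08379244689565354
origin [ 0.66364656 -0.17651182] push [ 0.55164432 -0.15042548] seated [ 0.60423668 -0.16267472]
plate top [ 0.55196495 -0.14215056  0.067     ] cap [ 0.6729732  -0.17948794  0.029     ] knob [ 0.63328375 -0.16717971  0.074     ]
core [0.65719634 0.00396854 0.048     ]
stray [0.46718352 0.00927211 0.02      ]
spplate [0.46180198 0.13669448 0.067     ]
```

Call:
play_rows:
  rows:
    - {"slide": [0.24,0.16,0],"delta_rot": [0,0,0],"fingers": -1}
    - {"slide": [0.24,0.16,0],"delta_rot": [0,0,0],"fingers": -1}
    - {"slide": [0.24,0.16,0],"delta_rot": [0,0,0],"fingers": -1}
    - {"slide": [0.24,0.16,0],"delta_rot": [0,0,0],"fingers": -1}
    - {"slide": [0.24,0.16,0],"delta_rot": [0,0,0],"fingers": -1}
    - {"slide": [0.24,0.16,0],"delta_rot": [0,0,0],"fingers": -1}
    - {"slide": [0.24,0.16,0],"delta_rot": [0,0,0],"fingers": -1}
    - {"slide": [0.24,0.16,0],"delta_rot": [0,0,0],"fingers": -1}

```text
time_s: 1.1
tcp_pos: [0.3951, 0.3995, 0.2263]
eef_rot: [180.0, 0.0, -13.7]
contact_force: [0.5, 1.2, -0.2]
gripper_width: 0.0131
gripper_force: 0.0
```

```bash
cat >>h.py <<'E'
from scipy.spatial.transform import Rotation as Ro
def rel(s,target):
    R=Ro.from_euler('xyz',s['eef_rot'],degrees=True).as_matrix()
    return R.T@(np.array(target)-s['tcp_pos'])/0.15
def st(s,o=(.6632,-.1768),yaw=-14.0):
    y=np.radians(yaw);d=np.array(s['tcp_pos'][:2])-o
    return np.cos(y)*d[0]+np.sin(y)*d[1],-np.sin(y)*d[0]+np.cos(y)*d[1]
def world(x,yy,z,o=(.6632,-.1768),yaw=-14.0):
    y=np.radians(yaw);return [o[0]+np.cos(y)*x-np.sin(y)*yy,o[1]+np.sin(y)*x+np.cos(y)*yy,z]
E
python3 - <<'E'
from plant import r
from h import *
s=r.get_state();print(s['time_s'],s['tcp_pos'],s['eef_rot'],s['gripper_width'],st(s))
print(r.capture('wrist')['T_tool_cam'])
for t in [world(-.17,0,.2),world(-.17,0,.12)]: print(t,rel(s,t))
E
```

```text
1.1 [0.39514551 0.39945402 0.22633783] [ 1.79978175e+02  1.15743389e-02 -1.37329155e+01] 0.013148992411248547 (np.float64(-0.3995005951401657), np.float64(0.49428856549077715))
[[ 7.09854078e-04 -9.62195256e-01 -2.72359662e-01  7.40431021e-02]
 [ 9.99999702e-01  6.00692154e-04  4.84178621e-04 -4.08583193e-04]
 [-3.02270060e-04 -2.72359924e-01  9.62195396e-01 -1.59774241e-01]
 [ 0.00000000e+00  0.00000000e+00  0.00000000e+00  1.00000000e+00]]
[np.float64(0.49824972653308064), np.float64(-0.1356732777480565), 0.2] [1.51466198 3.30228639 0.17653746]
[np.float64(0.49824972653308064), np.float64(-0.1356732777480565), 0.12] [1.51476972 3.30208323 0.70987075]
```

Call:
play_rows:
  rows:
    - {"slide": [0.15,0.33,0],"delta_rot": [0,0,0],"fingers": -1}
    - {"slide": [0.15,0.33,0],"delta_rot": [0,0,0],"fingers": -1}
    - {"slide": [0.15,0.33,0],"delta_rot": [0,0,0],"fingers": -1}
    - {"slide": [0.15,0.33,0],"delta_rot": [0,0,0],"fingers": -1}
    - {"slide": [0.15,0.33,0],"delta_rot": [0,0,0],"fingers": -1}
    - {"slide": [0.15,0.33,0],"delta_rot": [0,0,0],"fingers": -1}
    - {"slide": [0.15,0.33,0],"delta_rot": [0,0,0],"fingers": -1}
    - {"slide": [0.15,0.33,0],"delta_rot": [0,0,0],"fingers": -1}

```text
time_s: 2.15
tcp_pos: [0.4752, -0.0284, 0.2266]
eef_rot: [-180.0, -0.0, -13.7]
contact_force: [0.9, 1.0, -0.1]
gripper_width: 0.0007
gripper_force: 0.0
```

Call:
play_rows:
  rows:
    - {"slide": [0.15,0.33,0],"delta_rot": [0,0,0],"fingers": -1}
    - {"slide": [0.15,0.33,0],"delta_rot": [0,0,0],"fingers": -1}
    - {"slide": [0,0,0.2],"delta_rot": [0,0,0],"fingers": -1}
    - {"slide": [0,0,0.2],"delta_rot": [0,0,0],"fingers": -1}
    - {"slide": [0,0,0.0],"delta_rot": [0,0,0],"fingers": -1}

```text
time_s: 2.78
tcp_pos: [0.4936, -0.1338, 0.1645]
eef_rot: [179.9, 0.3, -13.8]
contact_force: [-0.3, -0.1, 1.3]
gripper_width: 0.0007
gripper_force: 0.0
```

```bash
python3 - <<'E'
from plant import r
from h import *
import cv2
s=r.get_state();print(s['time_s'],s['tcp_pos'],s['eef_rot'],s['gripper_width'],st(s))
c=r.capture('wrist');print(c['fx'],c['cx'],c['cy']);cv2.imwrite('pics/w1.png',c['image'])
import pickle;pickle.dump((s,c),open('w.pkl','wb'))
E
```

```text
2.775 [ 0.49362909 -0.13377507  0.1644778 ] [179.92548387   0.28079471 -13.78944341] 0.0007330165793843976 (np.float64(-0.1749425966326014), np.float64(0.0007239891907941873))
309.70691628693146 315.6553293917889 202.49471241469826
```

View pics/w1.png

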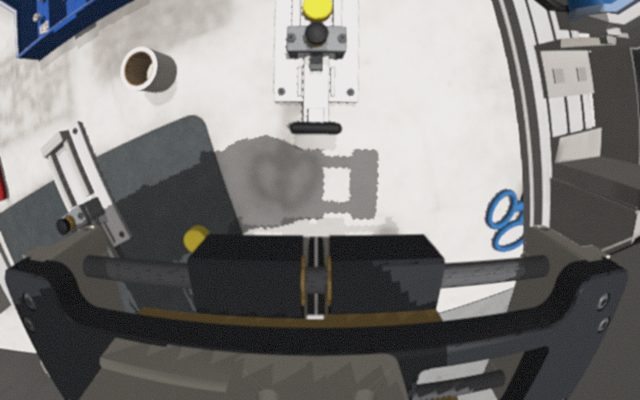

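The plate (316,128) and knob (316,33) lie on the tool's centreline (cx 315.7), and the station's edges are parallel to the tool axes, so the alignment is good. Next I go down to push height in front of the plate.

```bash
python3 - <<'E'
import pickle
from h import *
s,c=pickle.load(open('w.pkl','rb'))
R=Ro.from_euler('xyz',s['eef_rot'],degrees=True).as_matrix();T=np.array(c['T_tool_cam'])
for n,u,v,z in [('plate L',291,133,.06),('plate R',341,133,.06),('knob',316,33,.074),('scrL',281,92,.012),('scrR',351,92,.012),('cap',318,8,.029)]:
    x,y=(u-c['cx'])/c['fx'],(v-c['cy'])/c['fx'];a=np.hypot(x,y)
    ray=np.array([x/a*np.sin(a),y/a*np.sin(a),np.cos(a)])
    o=R@T[:3,3]+s['tcp_pos'];d=R@T[:3,:3]@ray;p=o+d*(z-o[2])/d[2]
    print(n,p,'tool',R.T@(p-s['tcp_pos']),'station',st({'tcp_pos':p}))
E
```

```text
plate L [ 0.55696589 -0.12760692  0.06      ] tool [ 0.06055241 -0.02122246  0.10415478] station (np.float64(-0.1149793817988317), np.float64(0.022031479743131466))
plate R [ 0.54689174 -0.16879527  0.06      ] tool [0.06058604 0.02117995 0.10420976] station (np.float64(-0.11478992601108214), np.float64(-0.02037055625691267))
knob [ 0.6325477  -0.16788018  0.074     ] tool [ 1.43485522e-01 -1.06499690e-04  8.97756230e-02] station (np.float64(-0.03189969571730481), np.float64(0.0012394024445052379))
scrL [ 0.59800924 -0.12384049  0.012     ] tool [ 0.09974984 -0.03472537  0.15194574] station (np.float64(-0.0760663778594018), np.float64(0.035615314002104395))
scrR [ 0.58152021 -0.19134772  0.012     ] tool [0.09982671 0.03476636 0.15203574] station (np.float64(-0.07573413534103261), np.float64(-0.03387572285897886))
cap [ 0.66946855 -0.17899241  0.029     ] tool [0.18221097 0.00182692 0.13458893] station (np.float64(0.006612734614401964), np.float64(-0.0006107833572686619))
```

Call:
play_rows:
  rows:
    - {"slide": [0,0,0.26],"delta_rot": [0,0,0],"fingers": -1}
    - {"slide": [0,0,0.26],"delta_rot": [0,0,0],"fingers": -1}
    - {"slide": [0,0,0.24],"delta_rot": [0,0,0],"fingers": -1}
    - {"slide": [0,0,0],"delta_rot": [0,0,0],"fingers": -1}
    - {"slide": [0,0,0],"delta_rot": [0,0,0],"fingers": -1}

```text
time_s: 3.45
tcp_pos: [0.4971, -0.1333, 0.0545]
eef_rot: [-180.0, -0.1, -13.7]
contact_force: [-0.7, 0.6, 0.7]
gripper_width: 0.0001
gripper_force: 0.0
```

Call:
play_rows:
  rows:
    - {"slide": [0.08,0,0.05],"delta_rot": [0,0,0],"fingers": -1}
    - {"slide": [0.08,0,0],"delta_rot": [0,0,0],"fingers": -1}
    - {"slide": [0.08,0,0],"delta_rot": [0,0,0],"fingers": -1}
    - {"slide": [0.06,0,0],"delta_rot": [0,0,0],"fingers": -1}
    - {"slide": [0.06,0,0],"delta_rot": [0,0,0],"fingers": -1}
    - {"slide": [0.06,0,0],"delta_rot": [0,0,0],"fingers": -1}
    - {"slide": [0,0,0],"delta_rot": [0,0,0],"fingers": -1}

```text
time_s: 4.32
tcp_pos: [0.5545, -0.1486, 0.0443]
eef_rot: [179.9, 0.3, -13.8]
contact_force: [-6.5, 2.8, 4.7]
gripper_width: 0.0007
gripper_force: 3.5
```

Call:
play_rows:
  rows:
    - {"slide": [0.05,0,0],"delta_rot": [0,0,0],"fingers": -1}
    - {"slide": [0.05,0,0],"delta_rot": [0,0,0],"fingers": -1}
    - {"slide": [0.05,0,0],"delta_rot": [0,0,0],"fingers": -1}
    - {"slide": [0.05,0,0],"delta_rot": [0,0,0],"fingers": -1}
    - {"slide": [0,0,0],"delta_rot": [0,0,0],"fingers": -1}

```text
time_s: 4.95
tcp_pos: [0.5831, -0.1559, 0.0442]
eef_rot: [179.9, 0.3, -13.8]
contact_force: [-7.5, 1.3, 4.8]
gripper_width: 0.0005
gripper_force: 4.1
```

```bash
python3 - <<'E'
from plant import r
from h import *
import cv2
s=r.get_state();print(s['time_s'],s['tcp_pos'],s['contact_force'],st(s))
c=r.capture('scene');cv2.imwrite('pics/s2.png',cv2.resize(c['image'][200:330,320:480],None,fx=4,fy=4))
E
```

```text
4.95 [ 0.58313811 -0.15590631  0.04419715] [-7.50450081  1.29729631  4.79057729] (np.float64(-0.08273835033313916), np.float64(0.0009043390788412119))
```

View pics/s2.png

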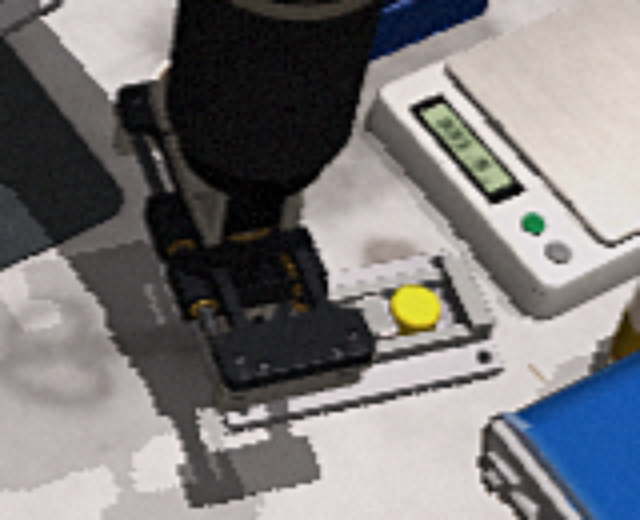

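The cap (crop (415,308)) is being pushed ahead of the nose and is about 12 mm short of the end block. I continue in small steps until the force rises.

Call:
play_rows:
  rows:
    - {"slide": [0.03,0,0],"delta_rot": [0,0,0],"fingers": -1}
    - {"slide": [0.03,0,0],"delta_rot": [0,0,0],"fingers": -1}
    - {"slide": [0.02,0,0],"delta_rot": [0,0,0],"fingers": -1}
    - {"slide": [0,0,0],"delta_rot": [0,0,0],"fingers": -1}

```text
time_s: 5.5
tcp_pos: [0.5923, -0.1584, 0.044]
eef_rot: [179.9, 0.6, -13.8]
contact_force: [-15.3, 5.0, 9.9]
gripper_width: 0.0007
gripper_force: 7.6
```

Call:
play_rows:
  rows:
    - {"slide": [0.02,0,0],"delta_rot": [0,0,0],"fingers": -1}
    - {"slide": [0,0,0],"delta_rot": [0,0,0],"fingers": -1}

```text
time_s: 5.75
tcp_pos: [0.5923, -0.1585, 0.0439]
eef_rot: [179.9, 0.8, -13.9]
contact_force: [-23.2, 9.2, 17.6]
gripper_width: 0.0007
gripper_force: 12.6
```

```bash
python3 - <<'E'
from plant import r
import cv2
c=r.capture('scene');cv2.imwrite('pics/s3.png',cv2.resize(c['image'][250:310,390:460],None,fx=8,fy=8,interpolation=cv2.INTER_CUBIC))
E
```

```text
(no output)
```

View pics/s3.png

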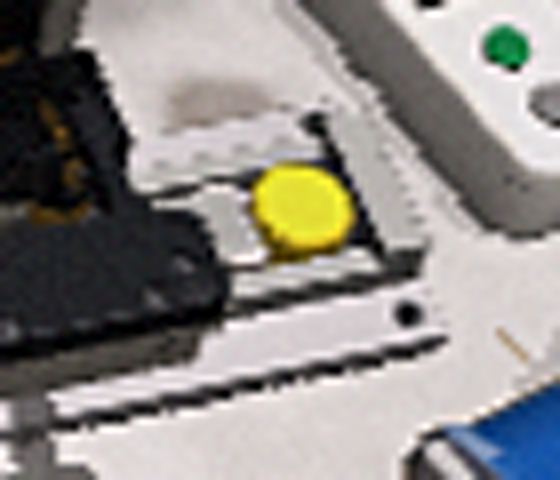

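```bash
python3 - <<'E'
import pickle
from h import *
c=pickle.load(open('c.pkl','rb'))['scene']
f=lambda u,v,z:st({'tcp_pos':px2w(c,390+(u+.5)/8-.5,250+(v+.5)/8-.5,z)})
print('cap',f(303,206,.0245),f(302,200,.029),'face',f(318,120,.032),f(390,250,.032),'screw',f(408,313,.012))
E
```

```text
cap (np.float64(0.04916380707679963), np.float64(0.0015931319695483316)) (np.float64(0.047716269552808145), np.float64(0.0009080951282194917)) face (np.float64(0.0618299019347763), np.float64(0.024084550127342483)) (np.float64(0.0641415775811317), np.float64(-0.022672925562021884)) screw (np.float64(0.06966922976948554), np.float64(-0.032286922252268535))
```

Cap at x ≈ 48.5 mm (nest 49.5) and the force went past 14 N with no further motion, so the slide is at its end stop. I now back off, clear the plate and lift.

Call:
play_rows:
  rows:
    - {"slide": [-0.08,0,0],"delta_rot": [0,0,0],"fingers": -1}
    - {"slide": [-0.08,0,0],"delta_rot": [0,0,0],"fingers": -1}
    - {"slide": [-0.08,0,0],"delta_rot": [0,0,0],"fingers": -1}
    - {"slide": [-0.15,0,0],"delta_rot": [0,0,0],"fingers": -1}
    - {"slide": [-0.2,0,0],"delta_rot": [0,0,0],"fingers": -1}
    - {"slide": [-0.2,0,0],"delta_rot": [0,0,0],"fingers": -1}
    - {"slide": [-0.1,0,-0.2],"delta_rot": [0,0,0],"fingers": -1}
    - {"slide": [0,0,-0.3],"delta_rot": [0,0,0],"fingers": -1}

```text
time_s: 6.8
tcp_pos: [0.4692, -0.1273, 0.1202]
eef_rot: [180.0, 0.1, -13.7]
contact_force: [1.4, 0.9, -0.0]
gripper_width: 0.0008
gripper_force: 0.0
```

Call:
play_rows:
  rows:
    - {"slide": [0,0,-0.2],"delta_rot": [0,0,0],"fingers": -1}
    - {"slide": [0,0,0],"delta_rot": [0,0,0],"fingers": -1}
    - {"slide": [0,0,0],"delta_rot": [0,0,0],"fingers": -1}
    - {"slide": [0,0,0],"delta_rot": [0,0,0],"fingers": -1}

```text
time_s: 7.3
tcp_pos: [0.4702, -0.1275, 0.1491]
eef_rot: [180.0, 0.1, -13.7]
contact_force: [-1.0, 0.5, -0.3]
gripper_width: 0.0005
gripper_force: 0.0
```

```bash
python3 - <<'E'
from plant import r
import cv2
c=r.capture('scene');cv2.imwrite('pics/s4.png',cv2.resize(c['image'][245:320,345:460],None,fx=6,fy=6,interpolation=cv2.INTER_CUBIC))
E
```

```text
(no output)
```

View pics/s4.png

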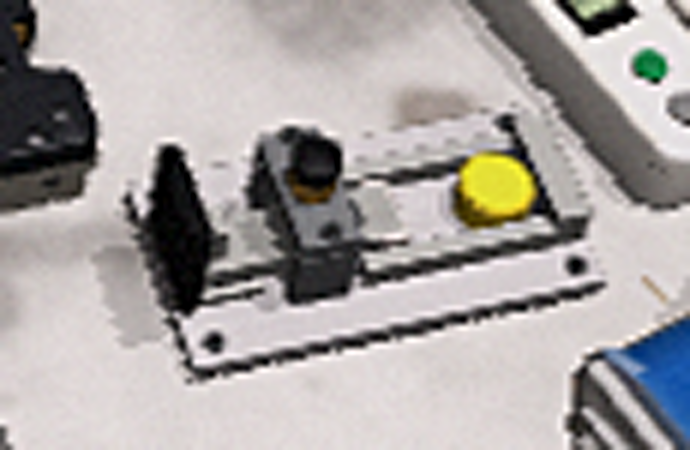

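The plate (180,230) stands at mid position, just over the base's near edge; the pin is down and the cap (496,188) is at the end block. The slide is latched, so I hand in.

```bash
python3 -c "
from plant import r
print(r.close_job())"
```

```text
the job is handed in; nothing more can be done
None
```

I pushed the right-hand station's slide to its end stop and released it; the last picture showed it latched at mid position with the cap at the end block, and I handed the job in at about 7.4 s (no verdict was returned).

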